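# Load the dark frame rails into their glue-up cradles

## Robot

A 6-joint arm with a two-finger parallel gripper is mounted at the origin on the work surface. World frame = base frame: x ahead of the robot, y to its left, z up, the work surface at z = 0. Lengths are in m, angles in rad, forces in N, time in s.
With the tool pointing down it reaches from about 0.375 to 0.925 m from the base axis. Payload 5.7 kg.
Tool frame: the origin (TCP) lies between the finger pads; the fingertips stand 11 mm ahead of it and the grasp point (between the pads) lies 8 mm behind it; z points along the fingers, y is the direction in which the jaws open and shut (so a half turn about z gives the same grasp; the last joint's range is limited). The gripper opens to 88 mm and grips with 3 to 60 N. Pads are 20 mm wide; open, the fingers measure 115 mm over their backs; the gripper's body (75 mm by 178 mm) begins 61 mm behind the grasp point.
Start: joints at [1.114, 0.359, 1.51, -0, 1.272, -0.115], TCP at [0.201, 0.565, 0.234] pointing down, gripper open.
Joint ranges: [-2.97, 2.97], [-1.01, 2.36], [0.21, 2.38], [-0.96, 4.11], [0.2, 2.71], [-2.98, 2.98]. Speed limits (rad/s): [2.39, 2.39, 3.14, 3.14, 3.14, 3.14].

## Interface

Orientations are given as a unit quaternion [x, y, z, w].
In Python, from workcell import env, kin, viewer, ticket, status gives the robot as it stands. The module is installed in compiled form; this text tells all that it offers. Calls block until the motion is done:
- env.move_ptp(position, orientation): joint-space move of the TCP to a pose.
- env.line_to(position, attitude=None, vel=0.15): straight line of the TCP; attitude=None keeps the orientation; vel is the mean speed in m/s.
- env.set_joints(angles): joint-space move.
- env.set_gripper(opening, newtons=None): finger opening in m; newtons is the grip in N (None keeps the last); returns when the fingers have stopped.
- env.wait(seconds).
- kin.inverse_kinematics(position, orientation): joint angles nearest the present ones, or None.
- viewer.grab_frame(name): name is "scene" or "top" or "wrist"; returns the picture (400x640x3 uint8, red, green, blue); there is no depth.
- viewer.get_calibration(name): a dict with "fovy" (degrees; the focal length in pixels is half the picture's height over the tangent of half this angle, whatever the lens; pixels are square), "cx", "cy" (the principal point, pixels), "dist_coeffs" ([k1, k2, p1, p2, k3] as OpenCV has them; the pictures are not rectified), "position" and "rotation" of the camera in the world. Camera axes: x right, y down, z forward; pixel columns grow to the right and rows downward; lengths in m; the calibration is good to about 2 mm. A picture is of the moment at which its call begins: read the wrist's pose just before it. get_calibration takes no time and is no camera call; for the wrist camera it gives the pose at the moment of the call.
A pose or a line that the arm cannot do raises env.MotionError and nothing moves.
- ticket.finish_job(): hands the job in, once; it reports no verdict.
Readings, each from a call of its own:
- status.read_t(): time.
- status.read_joint_pos(): joint angles.
- status.read_joint_velocities(): joint speeds.
- status.read_joint_torque(): joint torques, N m.
- status.read_position(): TCP position.
- status.read_orientation(): TCP orientation.
- status.read_ft_force(): force on the tool from outside, world axes, zero at the start.
- status.read_moment(): the same for the moment, N m.
- status.read_opening(): finger opening in m.
Only numpy, scipy, OpenCV 4.12 (cv2) and the standard library are available. Lean on these libraries where they do the work, as an engineer would, in place of code of your own. Each camera call takes 0.05 s, during which the arm holds its last target.

## Task

Three dark hardwood picture-frame rails are lying about the bench among pale pine ones. Pick out the dark rails and lay each in the blue cradle cut to its length (long, middle, short), flat down on the cradle's floor and inside its rims, ready for gluing. Leave the pale rails where they lie.

Things in the scene. Friction and masses are not known exactly. Their poses are not given: they have to be found in the camera images.
- dark_long_mid (a point): the long dark rail: dark red-brown hardwood frame rail, a plain straight bar 150 mm long, 24 mm wide, 30 mm high, lying on the bench; this point is its centre, 15 mm above its underside. x runs along its length, y across its width, z up.
- pale_long_mid (a point): the long pale rail: cream-coloured pine bar of the same size as the long dark rail (150 x 24 x 30 mm), to be left where it lies; this point is its centre, 15 mm above its underside. x along its length, z up.
- cradle_long: the long cradle: blue-painted shallow open tray, fixed to the bench, 182 mm long and 56 mm wide outside. Its floor is 6 mm above the bench; the pocket is 166 x 40 mm, 8 mm roomier all round than the long dark rail. End walls and side lips are 8 mm thick and rise to 16 mm above the bench; the middle 56 mm of each long side has no lip, so that fingers can pass. Origin: centre of its underside, at bench level. x along its length, y across, z up.
- dark_middle_mid (a point): the middle dark rail: dark red-brown hardwood frame rail, a plain straight bar 115 mm long, 24 mm wide, 30 mm high, lying on the bench; this point is its centre, 15 mm above its underside. x runs along its length, y across its width, z up.
- pale_middle_mid (a point): the middle pale rail: cream-coloured pine bar of the same size as the middle dark rail (115 x 24 x 30 mm), to be left where it lies; this point is its centre, 15 mm above its underside. x along its length, z up.
- cradle_middle: the middle cradle: blue-painted shallow open tray, fixed to the bench, 147 mm long and 56 mm wide outside. Its floor is 6 mm above the bench; the pocket is 131 x 40 mm, 8 mm roomier all round than the middle dark rail. End walls and side lips are 8 mm thick and rise to 16 mm above the bench; the middle 56 mm of each long side has no lip, so that fingers can pass. Origin: centre of its underside, at bench level. x along its length, y across, z up.
- dark_short_mid (a point): the short dark rail: dark red-brown hardwood frame rail, a plain straight bar 80 mm long, 24 mm wide, 30 mm high, lying on the bench; this point is its centre, 15 mm above its underside. x runs along its length, y across its width, z up.
- pale_short_mid (a point): the short pale rail: cream-coloured pine bar of the same size as the short dark rail (80 x 24 x 30 mm), to be left where it lies; this point is its centre, 15 mm above its underside. x along its length, z up.
- cradle_short: the short cradle: blue-painted shallow open tray, fixed to the bench, 112 mm long and 56 mm wide outside. Its floor is 6 mm above the bench; the pocket is 96 x 40 mm, 8 mm roomier all round than the short dark rail. End walls and side lips are 8 mm thick and rise to 16 mm above the bench; the middle 56 mm of each long side has no lip, so that fingers can pass. Origin: centre of its underside, at bench level. x along its length, y across, z up.

How it is judged:
By the outcome, as a careful person would: the job done as asked, in the order asked, and still so for the second after the job is handed in, with the robot touching nothing.
It also fails if it takes over 90 s, if anything falls off the work surface, if the arm or the gripper's body presses on something with over 40 N, if the wrist force passes 120 N, or if a joint passes its speed limit or range.

## Working session

There is one attempt and no reset: what is moved stays moved. The work goes in short steps, each a Python script; the robot and the scene stay as the last script left them, time stands still between calls to the robot, and variables do not carry over. Pictures are saved under pics/ and viewed, and the job is handed in when it is done.

```bash
mkdir -p pics; python3 - <<'E'
from workcell import env, kin, viewer, ticket, status
import cv2
for n in ["scene","top","wrist"]:
    c=viewer.get_calibration(n); print(n,c)
    im=viewer.grab_frame(n); cv2.imwrite(f"pics/{n}0.png",im[:,:,::-1])
print(status.read_t(),status.read_orientation())
E
```

```text
scene {'fovy': 44.09793922476642, 'cx': 324.7587777391285, 'cy': 198.9690067055125, 'dist_coeffs': array([0.0490375, 0.       , 0.       , 0.       , 0.       ]), 'position': array([1.14451396, 0.21223313, 0.602983  ]), 'rotation': array([ 0.50547796,  0.75841229, -0.3368472 , -0.23629811])}
top {'fovy': 45.61345230721126, 'cx': 317.20734523186036, 'cy': 191.92098949968604, 'dist_coeffs': array([-0.02096867,  0.        ,  0.        ,  0.        ,  0.        ]), 'position': array([0.35992993, 0.00442701, 0.8660664 ]), 'rotation': array([-0.65839806,  0.744494  , -0.08053016,  0.07586552])}
wrist {'fovy': 66.25238673986223, 'cx': 319.9469340312377, 'cy': 200.7324433365664, 'dist_coeffs': array([0.00954578, 0.        , 0.        , 0.        , 0.        ]), 'position': array([0.12724585, 0.59129609, 0.38297105]), 'rotation': array([0.80860317, 0.57056619, 0.08267268, 0.11738978])}
0.15 [ 1.70070087e-01  9.85431699e-01 -7.04548827e-04 -1.89040564e-04]
```

View pics/scene0.png

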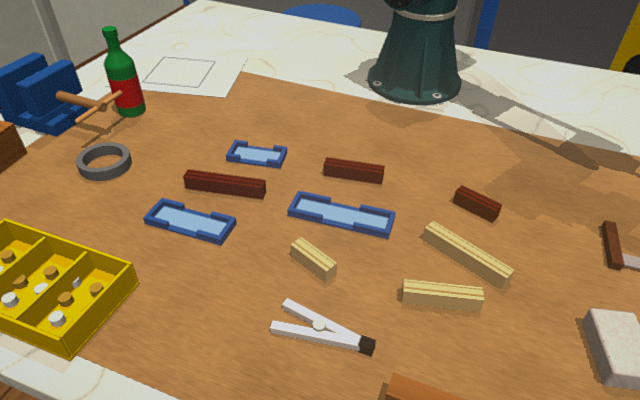

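View pics/top0.png

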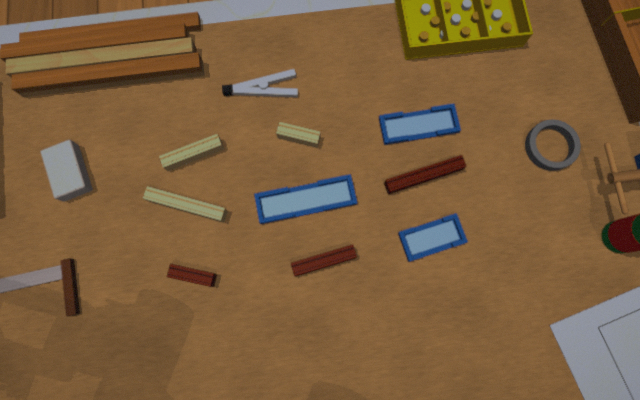

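View pics/wrist0.png

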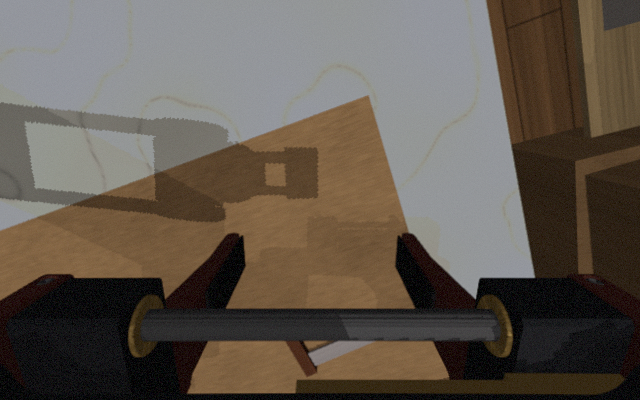

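The top view shows all of it. The dark rails are at about (425,174) long, (324,260) middle and (192,275) short. The cradles are at (305,199) long, (420,124) middle and (433,237) short. The pale rails are at (184,204), (191,151) and (299,133). The saw handle at (70,287) is brown too and must be excluded. I'll zoom in before measuring.

```bash
python3 - <<'E'
import cv2
im=cv2.imread("pics/top0.png")[90:300,140:480]
cv2.imwrite("pics/topz.png",cv2.resize(im,None,fx=2.3,fy=2.3,interpolation=cv2.INTER_CUBIC))
hsv=cv2.cvtColor(cv2.imread("pics/top0.png"),cv2.COLOR_BGR2HSV)
for c,r in [(425,174),(425,170),(425,179),(324,260),(324,256),(192,275),(192,270),(230,170),(230,320),(305,199),(305,182),(184,204)]: print((c,r),hsv[r,c])
E
```

```text
(425, 174) [  4 178  89]
(425, 170) [  3 170  54]
(425, 179) [  4 205  71]
(324, 260) [  7 195  93]
(324, 256) [  9 192  65]
(192, 275) [  6 188  95]
(192, 270) [  7 200  93]
(230, 170) [ 16 146 138]
(230, 320) [ 16 140 133]
(305, 199) [103  71 170]
(305, 182) [ 15 144 129]
(184, 204) [ 33  63 153]
```

View pics/topz.png

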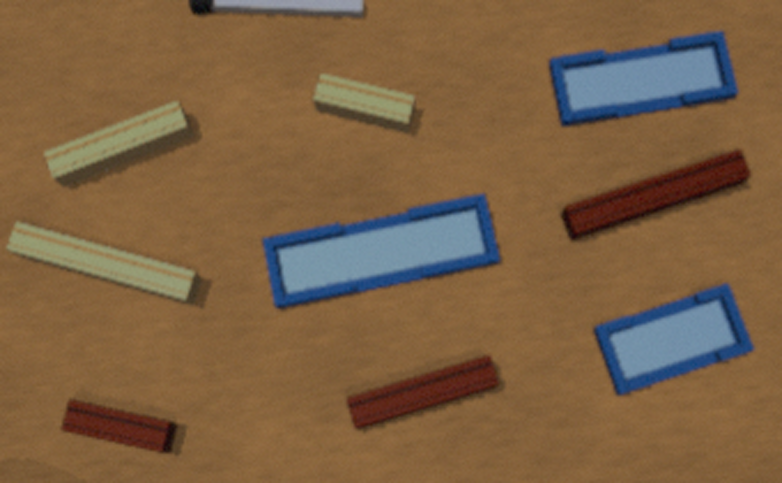

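```bash
cat > h.py <<'E'
import numpy as np, cv2
from scipy.spatial.transform import Rotation as R
def rays(cal,px):
    f=200/np.tan(np.radians(cal['fovy']/2)); K=np.array([[f,0,cal['cx']],[0,f,cal['cy']],[0,0,1]])
    u=cv2.undistortPoints(np.asarray(px,float).reshape(-1,1,2),K,np.array(cal['dist_coeffs'])).reshape(-1,2)
    d=np.c_[u,np.ones(len(u))]; rot=np.asarray(cal['rotation'])
    M=R.from_quat(rot).as_matrix() if rot.size==4 else rot
    return d@M.T
def plane(cal,px,z):
    d=rays(cal,px); p=np.asarray(cal['position']); return (p+d*((z-p[2])/d[:,2])[:,None])[:,:2]
def masks(im):
    h=cv2.cvtColor(im,cv2.COLOR_RGB2HSV).astype(int); H,S,V=h[...,0],h[...,1],h[...,2]
    return {'dark':((H<13)|(H>170))&(S>150)&(V<112),'blue':(H>90)&(H<125)&(S>50)&(V>50),'pale':(H>19)&(H<40)&(S<125)&(V>110)}
def comps(m,amin=150):
    m=cv2.morphologyEx(m.astype(np.uint8)*255,cv2.MORPH_CLOSE,np.ones((3,3),np.uint8))
    m=cv2.morphologyEx(m,cv2.MORPH_OPEN,np.ones((3,3),np.uint8))
    cs,_=cv2.findContours(m,cv2.RETR_EXTERNAL,cv2.CHAIN_APPROX_NONE)
    return [c for c in cs if cv2.contourArea(c)>amin]
def fit(cal,c,z,L,W):
    """silhouette of a box of height z, top face LxW: centre from the edges far from the camera's foot"""
    # contour passes through pixel centres of border pixels: grow by half a pixel
    q=c.reshape(-1,2).astype(float)
    P=plane(cal,q,z); (cx,cy),(w,h),a=cv2.minAreaRect((P*1000).astype(np.float32)); a=np.radians(a)
    if w<h: a+=np.pi/2
    a=(a+np.pi/2)%np.pi-np.pi/2
    px=0.5*cal['position'][2]*2*np.tan(np.radians(cal['fovy']/2))/400
    N=np.asarray(cal['position'])[:2]; E=np.array([[np.cos(a),np.sin(a)],[-np.sin(a),np.cos(a)]])
    Q=(P-N)@E.T; out=[];ext=[]
    for k,s in ((0,L),(1,W)):
        lo,hi=np.percentile(Q[:,k],0.5)-px,np.percentile(Q[:,k],99.5)+px
        ext.append(hi-lo); mid=(lo+hi)/2
        if hi<0 or lo<0<hi and abs(lo)>abs(hi): out.append(lo+s/2)
        else: out.append(hi-s/2)
        # expected silhouette extent
        ztop=cal['position'][2]
        near=(hi-s) if mid>0 else (lo+s)
        exp=s+max(0,abs(near)*np.sign(near*mid)*z/ztop); ext.append(exp)
    return N+np.array(out)@E, a, np.round(np.array(ext)*1000,1)
E
python3 - <<'E'
from h import *
from workcell import viewer
cal=viewer.get_calibration("top"); im=cv2.imread("pics/top0.png")[:,:,::-1].copy()
for n,m in masks(im).items():
    for c in comps(m):
        x,y,w,h=cv2.boundingRect(c)
        if x<120 or x>500 or y<90: continue
        z=0.016 if n=='blue' else .03
        p0,a,e=fit(cal,c,z,.1,.024)
        Ls,W=((.182,.147,.112),.056) if n=='blue' else ((.15,.115,.08),.024)
        L=min(Ls,key=lambda l:abs(l-e[0]/1000+ (0.004)))
        p,a,e=fit(cal,c,z,L,W)
        print(n,(x+w//2,y+h//2),L,p.round(4),np.degrees(a).round(2),e)
E
```

```text
dark (191, 275) 0.08 [0.4278 0.2266] 70.89 [86.2 86.7 25.8 24. ]
dark (323, 260) 0.115 [ 0.4273 -0.0087] -80.24 [115.5 115.   27.6  25.8]
dark (425, 174) 0.15 [ 0.5606 -0.2129] -78.42 [154.5 156.2  30.4  28.9]
blue (433, 237) 0.112 [ 0.4445 -0.2091] -79.01 [114.3 115.1  57.7  56.3]
blue (306, 199) 0.182 [0.5431 0.0096] -85.22 [183.1 182.   59.7  58.9]
blue (419, 124) 0.147 [ 0.6617 -0.2222] -87.43 [149.3 150.1  61.2  60.9]
pale (183, 203) 0.15 [0.5586 0.2294] 67.36 [151.2 157.2  26.2  26.9]
pale (190, 150) 0.115 [0.6562 0.2119] -74.65 [116.3 117.2  26.4  35.4]
pale (298, 132) 0.08 [0.6664 0.009 ] 68.61 [80.7 82.6 26.4 33.4]
```

The top-view extents agree with the known sizes to within a few millimetres. To cross-check them, I'll project these boxes into the scene view, and see where the wrist camera points.

```bash
cat >> h.py <<'E'
OBJ={'dark_short':(.4278,.2266,70.89,.08,.024,.03),'dark_middle':(.4273,-.0087,-80.24,.115,.024,.03),'dark_long':(.5606,-.2129,-78.42,.15,.024,.03),
'cr_short':(.4445,-.2091,-79.01,.112,.056,.016),'cr_long':(.5431,.0096,-85.22,.182,.056,.016),'cr_middle':(.6617,-.2222,-87.43,.147,.056,.016),
'pale_long':(.5586,.2294,67.36,.15,.024,.03),'pale_middle':(.6562,.2119,-74.65,.115,.024,.03),'pale_short':(.6664,.009,68.61,.08,.024,.03)}
def proj(cal,P):
    f=200/np.tan(np.radians(cal['fovy']/2)); K=np.array([[f,0,cal['cx']],[0,f,cal['cy']],[0,0,1]])
    M=R.from_quat(cal['rotation']).as_matrix(); t=-M.T@np.asarray(cal['position'])
    return cv2.projectPoints(np.asarray(P,float),cv2.Rodrigues(M.T)[0],t,K,np.array(cal['dist_coeffs']))[0].reshape(-1,2)
def corners(o):
    x,y,a,L,W,z=o; a=np.radians(a); u=np.array([np.cos(a),np.sin(a)]); v=np.array([-u[1],u[0]])
    return np.array([[*(np.array([x,y])+s*L/2*u+t*W/2*v),z] for s,t in((1,1),(1,-1),(-1,-1),(-1,1))])
def overlay(name,cal,im,out,crop,f,objs=OBJ):
    b=im[:,:,::-1].copy(); x0,y0,x1,y1=crop
    b=cv2.resize(b[y0:y1,x0:x1],None,fx=f,fy=f,interpolation=cv2.INTER_CUBIC)
    for o in objs.values():
        p=((proj(cal,corners(o))-[x0-.5,y0-.5])*f).astype(np.int32)
        cv2.polylines(b,[p],True,(0,255,0),1)
    cv2.imwrite(out,b)
E
python3 - <<'E'
from h import *
from workcell import viewer,status
for n,cr,f in (("scene",(130,120,530,330),2),("top",(140,90,480,300),2.3)):
    overlay(n,viewer.get_calibration(n),cv2.imread(f"pics/{n}0.png")[:,:,::-1],f"pics/ov_{n}.png",cr,f)
c=viewer.get_calibration("wrist"); 
print(plane(c,[[320,200],[320,20],[320,300],[20,100],[620,100]],.03).round(3), proj(c,[[.201,.565,.234],[.201,.565,.03]]))
E
```

```text
[[0.225 0.557]
 [0.045 0.621]
 [0.355 0.51 ]
 [0.009 0.288]
 [0.228 0.901]] [[319.76618241 261.43186637]
 [319.87073455 179.25568091]]
```

View pics/ov_scene.png

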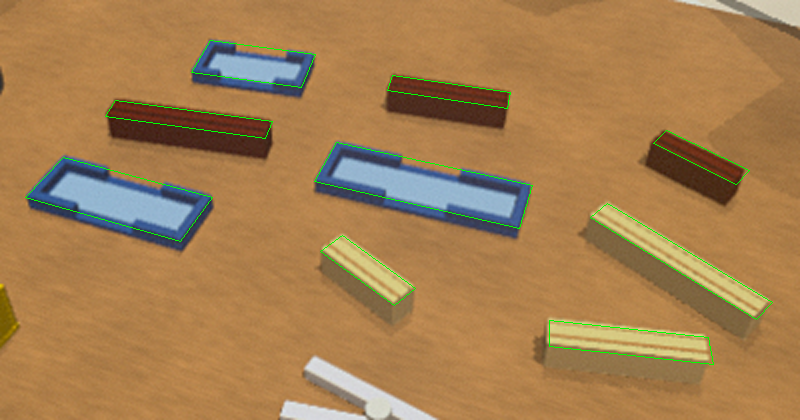

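View pics/ov_top.png

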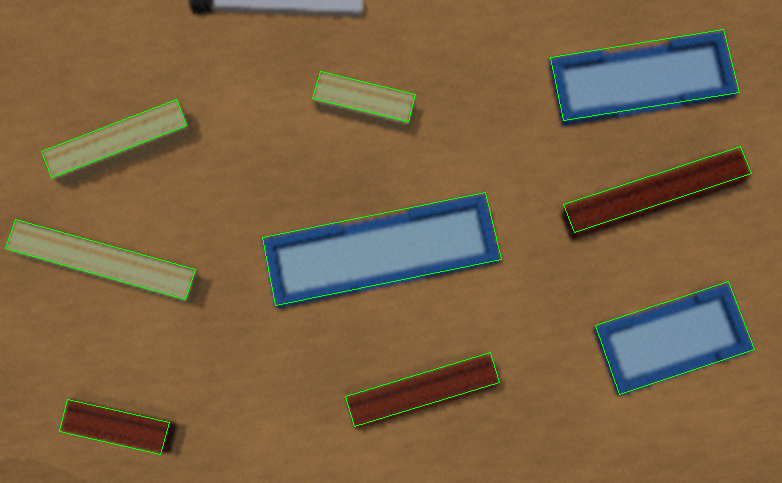

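The boxes match both views: the top faces line up with the outlines in scene and top to about 1–2 px, and only the middle cradle is slightly off. Next I'll check reachability, hover over the long dark rail and look with the wrist camera.

```bash
cat >> h.py <<'E'
def quat(yaw_deg):
    a=np.radians(yaw_deg); c,s=np.cos(a),np.sin(a)
    return R.from_matrix(np.array([[c,s,0],[s,-c,0],[0,0,-1]])).as_quat()
E
python3 - <<'E'
from h import *
from workcell import env,kin,viewer,status
for n in OBJ:
    if 'pale' in n: continue
    x,y,a=OBJ[n][:3]
    for k in (0,180):
        for z in (.02,.2):
            q=kin.inverse_kinematics([x,y,z],quat(a+k)); print(n,a+k,z,None if q is None else np.round(q,2))
x,y,a=OBJ['dark_long'][:3]
q1=kin.inverse_kinematics([x,y,.2],quat(a)); q2=kin.inverse_kinematics([x,y,.2],quat(a+180))
yaw=a if q2 is None or (q1 is not None and abs(q1[5])<abs(q2[5])) else a+180
print('yaw',yaw)
env.move_ptp([x,y,.2],quat(yaw)); env.wait(.2)
c=viewer.get_calibration("wrist"); im=viewer.grab_frame("wrist")
cv2.imwrite("pics/w1.png",im[:,:,::-1]); overlay("w",c,im,"pics/w1o.png",(0,0,640,400),1.2)
print(status.read_t(), status.read_position())
import json; json.dump({k:np.array(v).tolist() for k,v in c.items()},open("w1.json","w"))
E
```

```text
dark_short 70.89 0.02 [ 0.34  0.51  1.96 -0.    0.67  0.68]
dark_short 70.89 0.2 [ 0.34  0.23  1.8  -0.    1.12  0.68]
dark_short 250.89 0.02 [ 0.34  0.51  1.96 -0.    0.67 -2.46]
dark_short 250.89 0.2 [ 0.34  0.23  1.8  -0.    1.12 -2.46]
dark_middle -80.24 0.02 [-0.18  0.46  2.09 -0.    0.59  2.79]
dark_middle -80.24 0.2 [-0.18  0.15  1.91 -0.    1.09  2.79]
dark_middle 99.76 0.02 [-0.18  0.46  2.09 -0.    0.59 -0.35]
dark_middle 99.76 0.2 [-0.18  0.15  1.91 -0.    1.09 -0.35]
dark_long -78.42 0.02 [-0.48  0.61  1.7  -0.    0.83  2.46]
dark_long -78.42 0.2 [-0.48  0.39  1.55 -0.    1.2   2.46]
dark_long 101.58 0.02 [-0.48  0.61  1.7  -0.    0.83 -0.68]
dark_long 101.58 0.2 [-0.48  0.39  1.55 -0.    1.2  -0.68]
cr_short -79.01 0.02 [-0.58  0.52  1.95 -0.    0.68  2.37]
cr_short -79.01 0.2 [-0.58  0.24  1.78 -0.    1.12  2.37]
cr_short 100.99 0.02 [-0.58  0.52  1.95 -0.    0.68 -0.77]
cr_short 100.99 0.2 [-0.58  0.24  1.78 -0.    1.12 -0.77]
cr_long -85.22 0.02 [-0.11  0.56  1.83 -0.    0.75  2.95]
cr_long -85.22 0.2 [-0.11  0.31  1.67 -0.    1.15  2.95]
cr_long 94.78 0.02 [-0.11  0.56  1.83 -0.    0.75 -0.19]
cr_long 94.78 0.2 [-0.11  0.31  1.67 -0.    1.15 -0.19]
cr_middle -87.43 0.02 [-0.42  0.71  1.46 -0.    0.97  2.67]
cr_middle -87.43 0.2 [-0.42  0.53  1.32 -0.    1.3   2.67]
cr_middle 92.57 0.02 [-0.42  0.71  1.46 -0.    0.97 -0.47]
cr_middle 92.57 0.2 [-0.42  0.53  1.32 -0.    1.3  -0.47]
yaw 101.58
3.4083 [ 0.56075413 -0.21252553  0.20001545]
```

View pics/w1o.png

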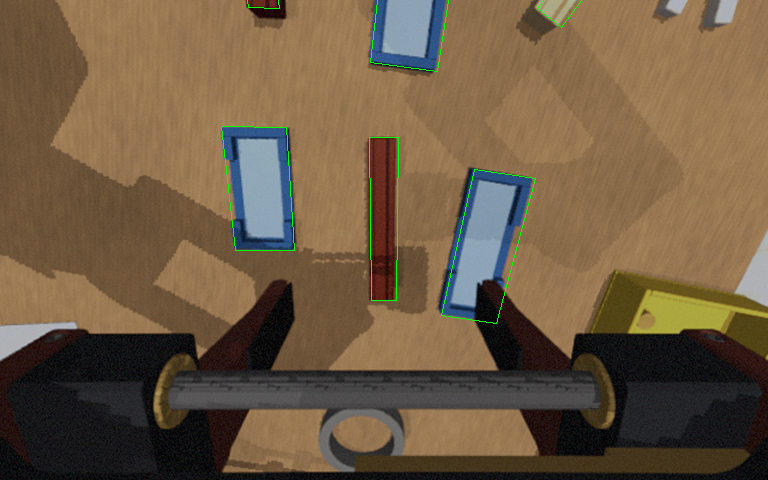

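The wrist view confirms the long rail: its outline matches at (320,114)–(320,250). I'll refine the cradle angles using straight lines fitted to the rim's far long sides, then grasp.

```bash
cat > cr.py <<'E'
from h import *
def refine(cal,c,o):
    x,y,a,L,W,z=o; C=np.array([x,y]); P=plane(cal,c.reshape(-1,2),z); N=np.asarray(cal['position'])[:2]
    hp=cal['position'][2]*np.tan(np.radians(cal['fovy']/2))/400
    for _ in range(3):
        ar=np.radians(a); E=np.array([[np.cos(ar),np.sin(ar)],[-np.sin(ar),np.cos(ar)]]); Q=(P-C)@E.T; n=E@(N-C)
        sv=-np.sign(n[1]); s=(abs(Q[:,0])<L/2-.006)&(abs(Q[:,0])>.031)&(Q[:,1]*sv>W/4)
        k=np.polyfit(Q[s,0],Q[s,1],1); 
        su=-np.sign(n[0]); t=(abs(Q[:,1])<W/2-.008)&(Q[:,0]*su>L/4)
        eu=np.median(Q[t,0])+su*(hp-L/2); ev=k[1]+sv*(hp-W/2)
        C=C+np.array([eu,ev])@E; a+=np.degrees(np.arctan(k[0]))
    return C.round(4),round(a,2),round(float(np.std(Q[s,1]-np.polyval(k,Q[s,0]))*1000),2)
if __name__=="__main__":
    from workcell import viewer
    import json
    for tag,cal,f in (("top",viewer.get_calibration("top"),"pics/top0.png"),("wrist",json.load(open("w1.json")),"pics/w1.png")):
        im=cv2.imread(f)[:,:,::-1].copy()
        for c in comps(masks(im)['blue'],400):
            ctr=plane(cal,[cv2.minAreaRect(c)[0]],.016)[0]
            for n,o in OBJ.items():
                if 'cr' in n and np.hypot(*(ctr-o[:2]))<.03: print(tag,n,o[:3],refine(cal,c,o))
E
python3 cr.py
```

```text
top cr_short (0.4445, -0.2091, -79.01) (array([ 0.4436, -0.2085]), np.float64(-79.24), 0.49)
top cr_long (0.5431, 0.0096, -85.22) (array([0.5421, 0.0104]), np.float64(-85.31), 0.56)
top cr_middle (0.6617, -0.2222, -87.43) (array([ 0.6607, -0.2213]), np.float64(-87.48), 0.6)
wrist cr_middle (0.6617, -0.2222, -87.43) (array([ 0.6543, -0.2131]), np.float64(-89.38), 4.99)
wrist cr_short (0.4445, -0.2091, -79.01) (array([ 0.4433, -0.2085]), np.float64(-79.05), 0.32)
```

```bash
cat >> h.py <<'E'
OBJ['cr_short']=(.4434,-.2085,-79.15,.112,.056,.016); OBJ['cr_long']=(.5421,.0104,-85.31,.182,.056,.016); OBJ['cr_middle']=(.6607,-.2213,-87.48,.147,.056,.016)
def pick(x,y,yaw,hover=True):
    from workcell import env,status
    if hover: env.move_ptp([x,y,.12],quat(yaw))
    env.line_to([x,y,.017],quat(yaw),vel=.12)
    env.set_gripper(.0,25); env.wait(.2)
    print('opening',status.read_opening(),'t',status.read_t())
    env.line_to([x,y,.12],vel=.15); env.wait(.1)
    print('opening',status.read_opening(),'F',np.round(status.read_ft_force(),2))
E
python3 - <<'E'
from h import *
from workcell import env,viewer,status
pick(.5606,-.2129,101.58)
o=OBJ['cr_long']; env.move_ptp([o[0],o[1],.12],quat(o[2]+180)); env.wait(.2)
for n in("wrist","scene"):
    c=viewer.get_calibration(n); im=viewer.grab_frame(n); cv2.imwrite(f"pics/l2_{n}.png",im[:,:,::-1])
print(status.read_t(),status.read_position(),status.read_opening())
E
```

```text
opening 0.024047648362479385 t 6.0333
opening 0.023833631465681127 F [-0.09 -0.15 -1.49]
8.1667 [0.54243616 0.00935378 0.11995863] 0.02359203360016982
```

View pics/l2_wrist.png

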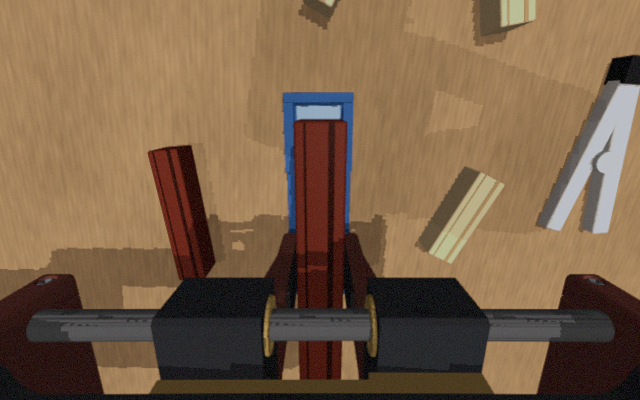

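View pics/l2_scene.png

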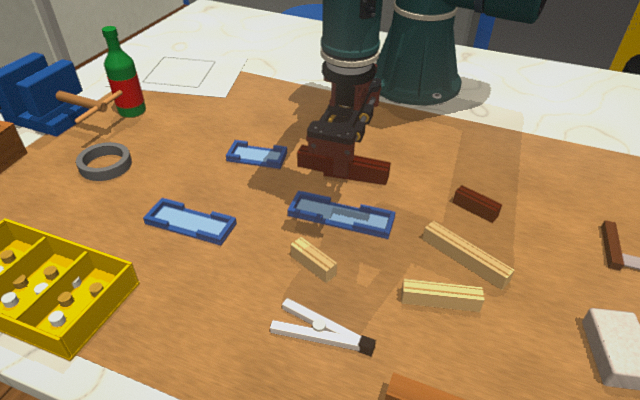

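The rail is held squarely: its centre-line is at column ~321, over the cradle at column ~318. I'll compute the end-on offset, then lower it.

```bash
cat >> h.py <<'E'
def place(x,y,yaw,zt=.0238):
    from workcell import env,status
    env.line_to([x,y,.05],quat(yaw),vel=.12); env.line_to([x,y,zt],quat(yaw),vel=.04); env.wait(.2)
    print('pos',status.read_position(),'F',np.round(status.read_ft_force(),2))
    env.set_gripper(.042,25); env.wait(.2)
    env.line_to([x,y,.14],vel=.15)
    print('t',status.read_t())
E
python3 - <<'E'
from h import *
from workcell import env,viewer,status
c=viewer.get_calibration("wrist")
T=status.read_position(); a=np.radians(OBJ['cr_long'][2]+180); e=np.array([np.cos(a),np.sin(a)])
for p in ([320,121],[321,125]): 
    d=plane(c,[p],T[2]+.013)[0]-T[:2]; print('end along',d@e,'across',d@[-e[1],e[0]])
E
```

```text
end along 0.07390743250287449 across -0.0003015526261958893
end along 0.07222663408023547 across -0.0007332688958580506
```

```bash
python3 - <<'E'
from h import *
from workcell import env,viewer,status
o=OBJ['cr_long']; place(o[0],o[1],o[2]+180)
env.set_gripper(.085,25)
x,y,a=OBJ['dark_middle'][:3]; env.move_ptp([x,y,.2],quat(a+180)); env.wait(.15)
c=viewer.get_calibration("wrist"); im=viewer.grab_frame("wrist")
overlay("w",c,im,"pics/m1.png",(0,0,640,400),1.2)
cv2.imwrite("pics/m1s.png",cv2.resize(viewer.grab_frame("scene")[120:330,130:530,::-1],None,fx=2,fy=2,interpolation=cv2.INTER_CUBIC))
print(status.read_t(),status.read_position())
E
```

```text
pos [0.54229925 0.0103864  0.02398205] F [-0.1  -0.23 -0.7 ]
t 11.5417
13.1917 [ 0.42817923 -0.00866723  0.19946181]
```

View pics/m1.png

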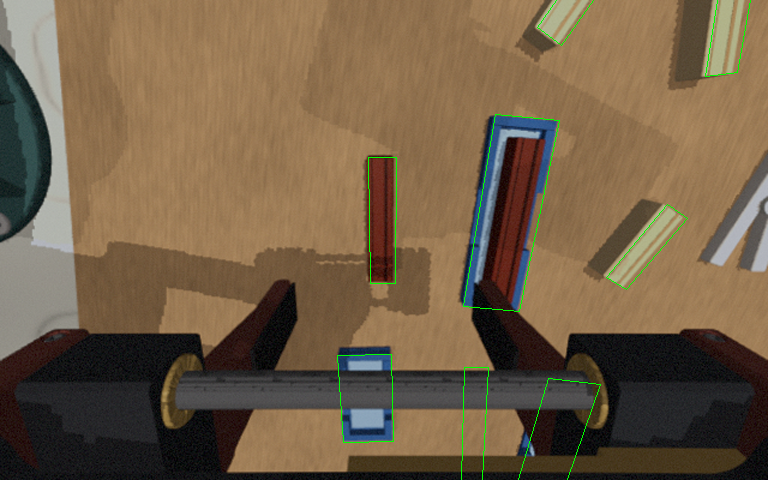

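View pics/m1s.png

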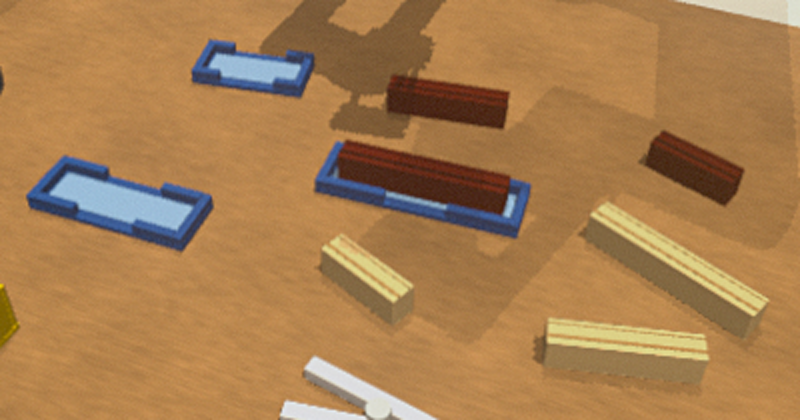

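The long rail is in its cradle, and the middle rail lines up with its outline at (318,183). Before moving on, I'll check how the long rail lies from the top camera.

```bash
python3 - <<'E'
from h import *
from workcell import viewer
c=viewer.get_calibration("top"); im=viewer.grab_frame("top")
O=dict(OBJ); O.pop('dark_long'); x,y,a=OBJ['cr_long'][:3]; O['l']=(x,y,a,.15,.024,.036)
overlay("t",c,im,"pics/t2.png",(200,60,480,270),2.8,O)
E
```

```text
(no output)
```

View pics/t2.png

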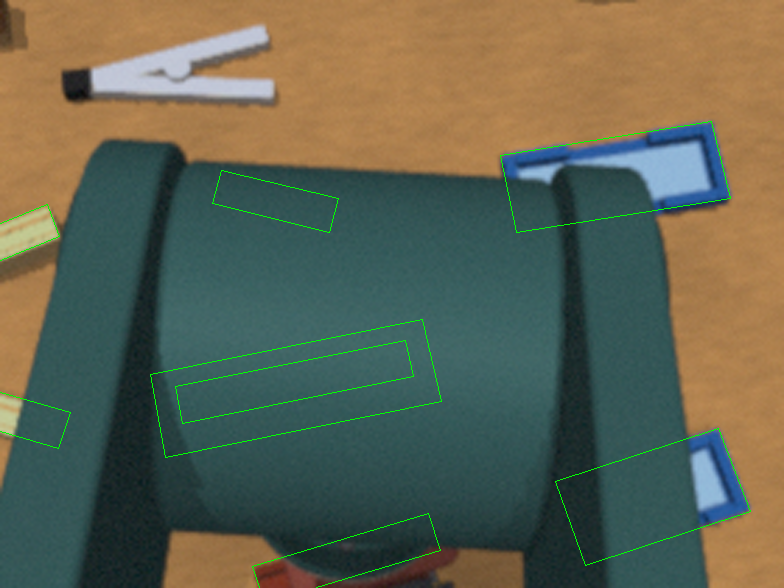

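The arm hides that cradle for now, so I'll check later. Picking the middle rail next.

```bash
python3 - <<'E'
from h import *
from workcell import env,viewer,status
x,y,a=OBJ['dark_middle'][:3]
pick(x,y,a+180)
o=OBJ['cr_middle']; env.move_ptp([o[0],o[1],.12],quat(o[2]+180)); env.wait(.2)
for n in("wrist","scene","top"):
    im=viewer.grab_frame(n); cv2.imwrite(f"pics/m2_{n}.png",im[:,:,::-1])
    if n!="wrist":
        O={k:OBJ[k] for k in OBJ if 'cr' in k}; x,y,a=OBJ['cr_long'][:3]; O['l']=(x,y,a,.15,.024,.036)
        overlay(n,viewer.get_calibration(n),im,f"pics/m2_{n}o.png",(200,60,480,270) if n=="top" else (130,120,530,330),2,O)
print(status.read_t(),status.read_position(),status.read_opening())
c=viewer.get_calibration("wrist"); print(proj(c,corners(OBJ['cr_middle'])).round(0).tolist())
E
```

```text
opening 0.023911915778857495 t 15.825
opening 0.023990458808332154 F [ 0.26  0.39 -0.4 ]
18.3083 [ 0.66059347 -0.22070714  0.12035799] 0.023775438981440675
[[350.0, 280.0], [290.0, 280.0], [285.0, 117.0], [355.0, 117.0]]
```

View pics/m2_wrist.png

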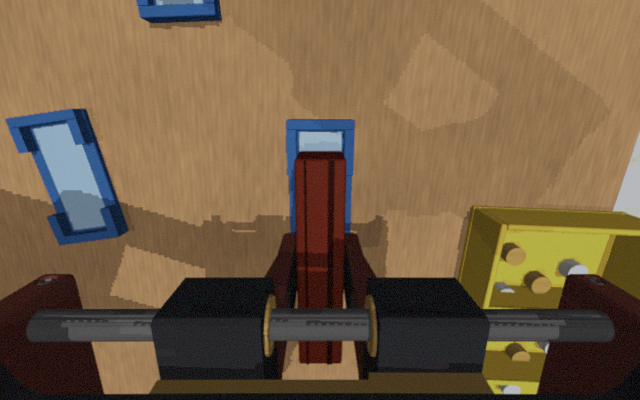

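View pics/m2_sceneo.png

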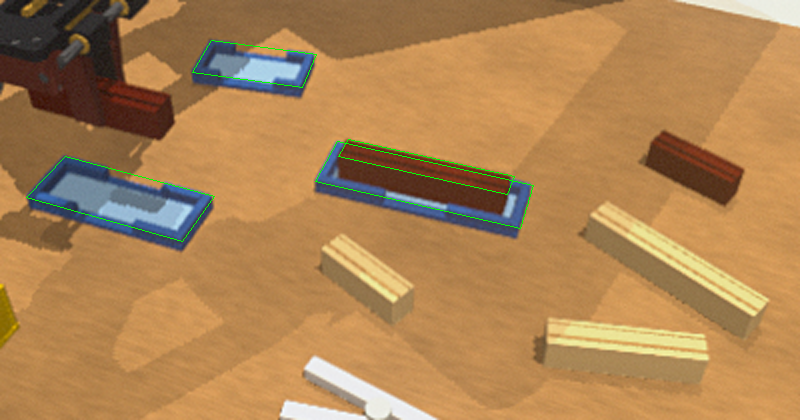

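View pics/m2_topo.png

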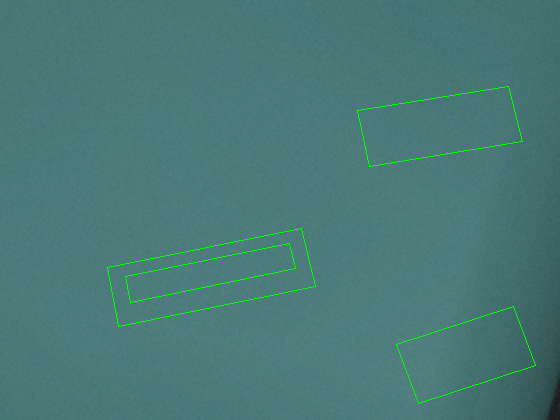

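```bash
python3 - <<'E'
from h import *
from workcell import env,viewer,status
c=viewer.get_calibration("wrist"); o=OBJ['cr_middle']
T=status.read_position(); a=np.radians(o[2]+180); e=np.array([np.cos(a),np.sin(a)]); v=np.array([-e[1],e[0]])
M=R.from_quat(status.read_orientation()).as_matrix(); print('yaw',np.degrees(np.arctan2(M[1,0],M[0,0])),o[2]+180)
for p in ([288,121],[354,121]):
    d=plane(c,[p],.016)[0]-T[:2]; print('cradle end',d@e,d@v,'expect',.0735)
for p in ([298,154],[344,154]):
    d=plane(c,[p],T[2]+.013)[0]-T[:2]; print('rail end',d@e,d@v,'expect',.0575)
E
```

```text
yaw 92.55742152209598 92.52
cradle end 0.06993449764664603 0.025663929557818023 expect 0.0735
cradle end 0.06996598279443886 -0.02734395363074823 expect 0.0735
rail end 0.05967149818375651 0.009696757889276292 expect 0.0575
rail end 0.05968546007205435 -0.0108207424930421 expect 0.0575
```

The wrist view puts the cradle end about 3 mm nearer and the rail about 2 mm farther than nominal. I'll shift the placing 3 mm back along the axis.

```bash
python3 - <<'E'
from h import *
from workcell import env,viewer,status
o=OBJ['cr_middle']; a=np.radians(o[2]+180); e=np.array([np.cos(a),np.sin(a)])
p=np.array(o[:2])-.003*e
place(p[0],p[1],o[2]+180)
env.set_gripper(.085,25)
x,y,a=OBJ['dark_short'][:3]; env.move_ptp([x,y,.2],quat(a)); env.wait(.15)
im=viewer.grab_frame("wrist"); overlay("w",viewer.get_calibration("wrist"),im,"pics/s1.png",(0,0,640,400),1.2)
cv2.imwrite("pics/s1s.png",cv2.resize(viewer.grab_frame("scene")[120:330,130:530,::-1],None,fx=2,fy=2,interpolation=cv2.INTER_CUBIC))
cv2.imwrite("pics/s1t.png",cv2.resize(viewer.grab_frame("top")[60:270,200:480,::-1],None,fx=2.8,fy=2.8,interpolation=cv2.INTER_CUBIC))
print(status.read_t(),status.read_position())
E
```

```text
pos [ 0.66091931 -0.22432137  0.02387298] F [ 0.13  0.33 -0.85]
t 21.6833
24.65 [0.42811333 0.2263009  0.19989906]
```

View pics/s1.png

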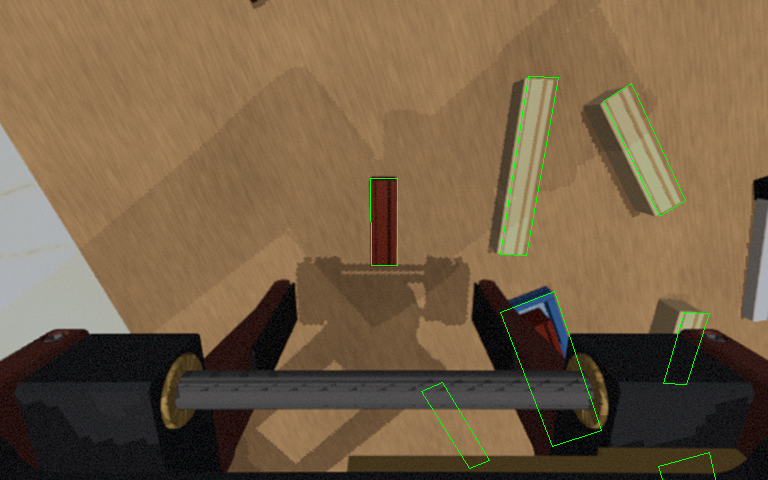

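View pics/s1s.png

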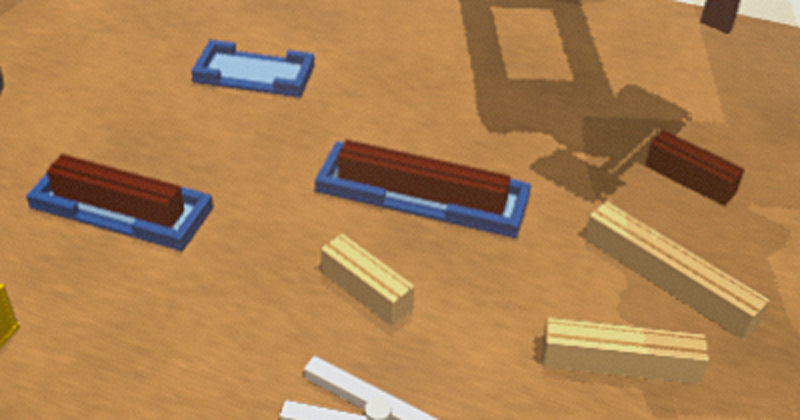

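View pics/s1t.png

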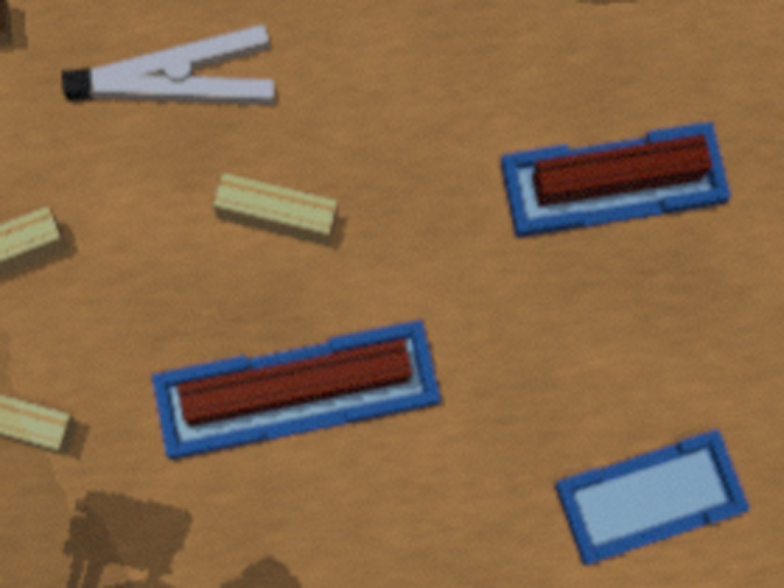

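Both rails lie in their pockets. The middle one looks close to the right-hand end, though part of that is parallax, so I'll measure it.

```bash
cat > chk.py <<'E'
from h import *
from workcell import viewer
def check():
    cal=viewer.get_calibration("top"); im=viewer.grab_frame("top")
    cr={}
    for n,L in(('long',.15),('middle',.115),('short',.08)):
        o=OBJ['cr_'+n]; a=np.radians(o[2]); E=np.array([[np.cos(a),np.sin(a)],[-np.sin(a),np.cos(a)]])
        for c in comps(masks(im)['dark']):
            p,b,ex=fit(cal,c,.036,L,.024)
            if np.hypot(*(p-o[:2]))<.03: print(n,'off along/across mm',(E@(p-o[:2])*1000).round(1),'dyaw',round(np.degrees(b)-o[2],2),ex)
if __name__=="__main__": check()
E
python3 chk.py
```

```text
long off along/across mm [-1.3  1.3] dyaw -0.15 [146.3 150.   28.1  31.1]
middle off along/across mm [ 1.3 -0.3] dyaw 0.15 [117.  122.6  30.   35.5]
```

Both are within about 1.5 mm of centre and the yaw is under 0.2° off, against 8 mm of clearance. On to the short rail, which matches its outline at (320,184).

```bash
python3 - <<'E'
from h import *
from workcell import env,viewer,status
x,y,a=OBJ['dark_short'][:3]
pick(x,y,a)
o=OBJ['cr_short']; env.move_ptp([o[0],o[1],.12],quat(o[2]+180)); env.wait(.25)
im=viewer.grab_frame("wrist"); cv2.imwrite("pics/s2.png",im[:,:,::-1])
print(status.read_t(),status.read_position(),status.read_opening())
print(proj(viewer.get_calibration("wrist"),corners(o)).round(0).tolist())
E
```

```text
opening 0.023784180555263046 t 27.2833
opening 0.02366801089836283 F [-0.67 -0.25 -0.44]
30.1167 [ 0.44361625 -0.20795345  0.12002111] 0.023863987502371852
[[350.0, 263.0], [289.0, 263.0], [285.0, 139.0], [354.0, 139.0]]
```

View pics/s2.png

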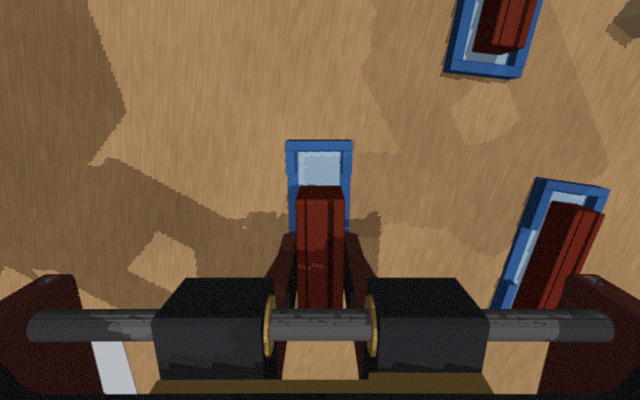

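The cradle's far rim is at row ~140, against a predicted 139, and columns 286–352 match too. The rail is centred across. Placing it, then backing the arm away for the last check.

```bash
python3 - <<'E'
from h import *
from workcell import env,viewer,status
c=viewer.get_calibration("wrist"); o=OBJ['cr_short']; T=status.read_position(); a=np.radians(o[2]+180); e=np.array([np.cos(a),np.sin(a)])
print('cradle end',(plane(c,[[319,140.5]],.016)[0]-T[:2])@e,.056,'rail end',(plane(c,[[321,187]],T[2]+.013)[0]-T[:2])@e,.04)
place(o[0],o[1],o[2]+180)
env.set_joints([1.114,.359,1.51,0,1.272,-.115]); env.wait(.3)
import chk; chk.check()
for n,cr in(("scene",(130,120,530,330)),("top",(140,90,480,300))):
    im=viewer.grab_frame(n)[:,:,::-1]; cv2.imwrite(f"pics/f_{n}.png",cv2.resize(im[cr[1]:cr[3],cr[0]:cr[2]],None,fx=2,fy=2,interpolation=cv2.INTER_CUBIC))
print(status.read_t())
E
```

```text
cradle end 0.05455627587748622 0.056 rail end 0.044498334806292006 0.04
pos [ 0.44355912 -0.20858491  0.02396006] F [ 0.28 -0.14  0.  ]
t 33.4917
long off along/across mm [-1.3  1.7] dyaw -0.21 [146.5 150.   28.4  31.1]
middle off along/across mm [1.  0.1] dyaw 0.35 [117.3 122.6  30.4  35.5]
short off along/across mm [ 0.4 -0.2] dyaw 0.22 [83.1 87.7 22.4 25.2]
36.8167
```

View pics/f_scene.png

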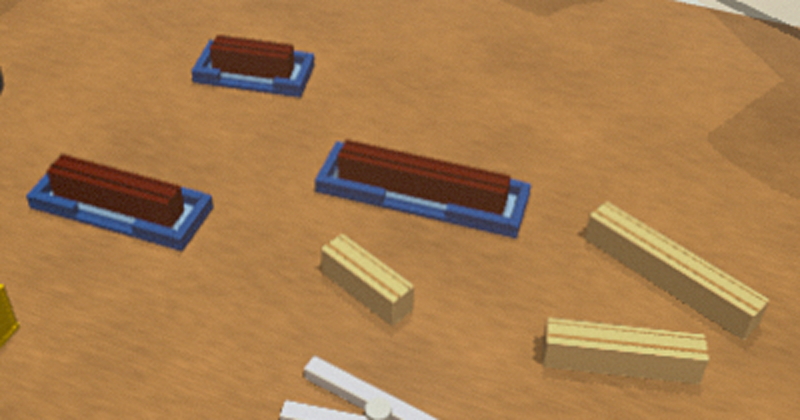

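View pics/f_top.png

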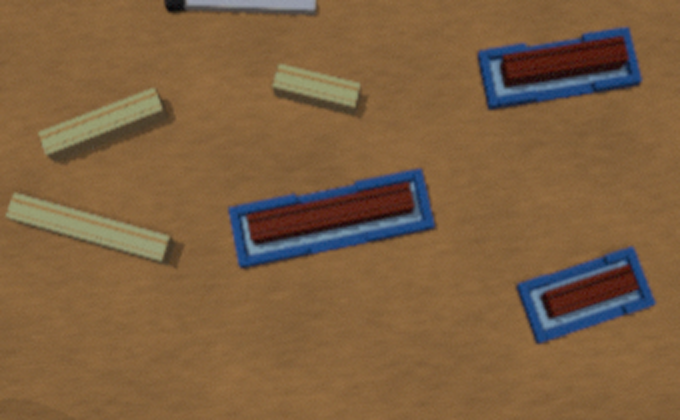

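All three look seated and the pale rails are untouched. The short rail's silhouette came out 4.6 mm shorter than expected, so I'll overlay the fitted tops (z = 36 mm) on the scene view as an independent check of height and position.

```bash
python3 - <<'E'
from h import *
from workcell import viewer
off={'long':(-1.3,1.7,-.2,.15),'middle':(1.,.1,.35,.115),'short':(.4,-.2,.2,.08)}
O={}
for n,(u,v,d,L) in off.items():
    o=OBJ['cr_'+n]; O['c'+n]=o; a=np.radians(o[2]); e=np.array([np.cos(a),np.sin(a)]); p=np.array(o[:2])+u*e/1000+v*np.array([-e[1],e[0]])/1000
    O[n]=(*p,o[2]+d,L,.024,.036)
    b=corners(O[n]); 
tiles={}
for nm in("scene","top"):
    im=viewer.grab_frame(nm); c=viewer.get_calibration(nm); t=[]
    for n in off:
        m=proj(c,[[*O[n][:2],.02]])[0].astype(int); w=62; h=36 if nm=="scene" else 36
        overlay(nm,c,im,"/tmp/t.png",(m[0]-w,m[1]-h,m[0]+w,m[1]+h),3.2,O); t.append(cv2.imread("/tmp/t.png"))
    tiles[nm]=np.vstack([x[:190] for x in t])
cv2.imwrite("pics/f_zoom.png",np.hstack([tiles["scene"],tiles["top"]])[:600,:800])
E
```

```text
(no output)
```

View pics/f_zoom.png

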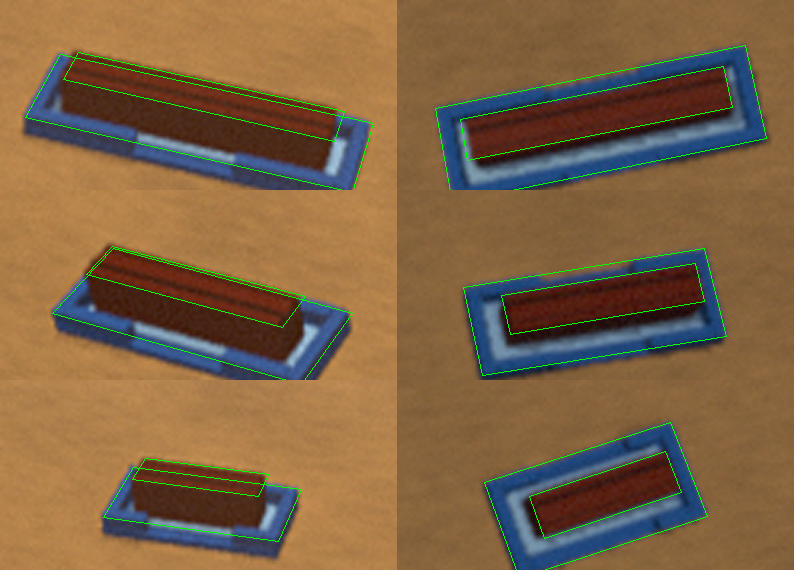

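The scene and top views agree to about 2 mm. The top faces are at the 36 mm height of a rail lying on the floor, with bare floor visible round the rails. The arm is clear, so I'm handing in.

```bash
python3 - <<'E'
from workcell import ticket,status
print(status.read_t(), ticket.finish_job())
E
```

```text
the job is handed in; nothing more can be done
36.9167 None
```

I laid the dark long, middle and short rails, in that order, each in its own blue cradle. I then backed the arm clear and handed the job in at about 37 s; it gave no verdict.

**Last checks:** From the top camera, each rail sits within about 2 mm of its cradle's centre and 0.4° of its line, against 8 mm of clearance all round. Both fixed cameras show the rail tops at about the 36 mm expected of a rail flat on the cradle floor. The pale rails appear where they lay. The wrist force readings I took, held and just before each release, were under 2 N.

**Disagreements:**
- **Middle cradle:** the wrist camera put its end about 3 mm nearer than the top camera did, so I shifted that placing by 3 mm.
- **Short rail:** the wrist camera read its end about 4 mm off along its length before placing, but the final views show it near centre.
- **Silhouettes:** all three rails came out 3–6 mm shorter in the top view than predicted. I put this down to shadowed end faces, as the second view agreed on their positions.

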